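# Line up the calibration weights by size on the rail

### The arm

A 6-joint arm with a two-finger parallel gripper is mounted at the origin on a cart in front of the work surface, level with it; the furniture and walls round the work are solid. World frame = base frame: x ahead of the robot, y to its left, z up, the work surface at z = 0. Lengths are in m, angles in rad, forces in N, time in s.
With the tool pointing down it reaches from about 0.275 to 0.725 m from the base axis. Payload 15.9 kg.
Tool frame: the origin (TCP) lies at the centre of the arm's flange, where the gripper is bolted on; the fingertips stand 173 mm ahead of it and the grasp point (between the pads) lies 155 mm ahead of it (env.nose_length is the distance from the TCP to the fingertips, in m); z points along the fingers, y is the line along which they close (so a half turn about z gives the same grasp; the last joint's range is limited). The gripper opens to 85 mm and grips with 20 to 120 N. Pads are 22 mm wide; open, the fingers measure 114 mm over their backs; the gripper's body (76 mm by 85 mm) begins 54 mm behind the grasp point. The pads swing forward as they close: fully open they stand 13 mm farther back than shut.
Start: joints at [1.177, 0.213, -0.034, 1.323, 0, 1.571], TCP at [0.192, 0.462, 0.405] pointing down, gripper open.
Joint ranges: [-2.98, 2.98], [-0.74, 1.72], [-1.14, 1.35], [-2.1, 2.04], [-1.57, 1.44], [-3.14, 3.14]. Speed limits (rad/s): [1.89, 1.89, 2.39, 2.57, 3.14, 3.14].

### API

Orientations are given as [roll, pitch, yaw] about the fixed x, y, z axes, in that order (R = Rz(yaw) Ry(pitch) Rx(roll)).
In Python, from plant import env gives the robot as it stands.
- The arm moves only by the shell command python3 -m creep 'ROWS' [FORCE]. ROWS is JSON, a list of rows, each a list of 3 entries, a list of its own where there are three numbers: the opening, from 0 (shut) to 1 (fully open), then the shift along the tool's x, y, z in units of 25 mm (1.0 is 25 mm), then the turn, a rotation vector about the tool's x, y, z in units of 5 degrees (1.0 is 5 degrees). A call has exactly 5 rows; each row shifts and turns the commanded pose from where the row before left it, along the tool's axes as they then stand; what a row does not reach is not made up. A row lasts 1/10 s, in which the tool goes at most 50 mm and 8.59 degrees, less where a joint would pass 70% of its speed; a pose out of reach is approached as far as the arm can. A call is refused whole if a number of a shift passes 1 or a number of a turn 1, either way. A call with a gripper value outside its range is refused whole. The fingers move at their own pace and stop on an object; FORCE is the grip in N (left out, the last holds). Time passes only in rows, so rows that do not move let the fingers close, or fill a call up. It gives the time, the measured TCP pose, the force, the opening and the grip force at its end, in the units of the state.
- env.get_state(): the state, without advancing time (a new reading comes with each control period).
- env.camera(name): name is "side" or "top"; returns the picture (400x640x3 uint8, red, green, blue); there is no depth.
- env.camera_info(name): a dict with "mtx" (3x3 intrinsics, pixels), "dist" ([k1, k2, p1, p2, k3] as OpenCV has them; the pictures are not rectified), "view" (4x4, takes a point from world to camera coordinates). Camera axes: x right, y up, looking along -z (the intrinsics and any distortion apply to the point x, -y, -z); pixel columns grow to the right and rows downward; lengths in m; the calibration is good to about 2 mm. A picture is of the moment at which its call begins. camera_info takes no time and is no camera call.
- env.sign_off(): hands the job in; it is judged then, once.
The state is a dict: "t": time; "joint_pos": joint angles; "qd": joint speeds; "joint_torque": joint torques, N m; "position": TCP position; "tcp_rot": TCP orientation; "contact_force": force on the tool from outside, world axes, zero at the start; "ft_torque": the same for the moment, N m; "opening": finger opening in m; "grip_force": force on a finger pad.
Only numpy, scipy, OpenCV 4.12 (cv2) and the standard library are available. Lean on these libraries where they do the work, as an engineer would, in place of code of your own. Each camera call takes 0.05 s, during which the arm holds its last target. There are 200 camera calls.

### The job

Set the four calibration weights upright on the four rubber pads of the aluminium rail, one in the middle of each pad, in order of size: the largest next to the tall end stop, then ever smaller, down to the smallest next to the low lip at the other end. Do not knock any weight over, and leave the sample jar among them where it stands.

Things in the scene. Friction and masses are not known exactly. Their poses are not given: they have to be found in the camera images.
- weight_46mm: Largest, steel-grey calibration weight with a knob on top, standing upright on the bench; origin at the centre of its underside, z up; round, so its yaw means nothing. 46 mm diameter, 68 mm high; straight cylindrical body up to 38 mm, knob 28 mm wide above that; about 0.65 kg.
- weight_38mm: Second largest, brass-coloured calibration weight with a knob on top, standing upright on the bench; origin at the centre of its underside, z up; round, so its yaw means nothing. 38 mm diameter, 56 mm high; straight cylindrical body up to 31 mm, knob 24 mm wide above that; about 0.35 kg.
- weight_30mm: Third largest, steel-grey calibration weight with a knob on top, standing upright on the bench; origin at the centre of its underside, z up; round, so its yaw means nothing. 30 mm diameter, 44 mm high; straight cylindrical body up to 24 mm, knob 19 mm wide above that; about 0.2 kg.
- weight_22mm: Smallest, brass-coloured calibration weight with a knob on top, standing upright on the bench; origin at the centre of its underside, z up; round, so its yaw means nothing. 22 mm diameter, 32 mm high; straight cylindrical body over roughly the lower half; about 0.1 kg.
- pad_1: Flat round black rubber pad, 50 mm diameter, one of four alike in a straight row 75 mm apart on a fixed aluminium rail (370 x 64 mm, top 14 mm above the bench). Origin: centre of the pad's upper face, 16 mm above the bench; y along the row, x across, z up. End pad (the +y end of the row). The tall stop may be at either end.
- pad_2: Flat round black rubber pad, 50 mm diameter, one of four alike in a straight row 75 mm apart on a fixed aluminium rail (370 x 64 mm, top 14 mm above the bench). Origin: centre of the pad's upper face, 16 mm above the bench; y along the row, x across, z up. Inner pad, next to pad_1. The tall stop may be at either end.
- pad_3: Flat round black rubber pad, 50 mm diameter, one of four alike in a straight row 75 mm apart on a fixed aluminium rail (370 x 64 mm, top 14 mm above the bench). Origin: centre of the pad's upper face, 16 mm above the bench; y along the row, x across, z up. Inner pad, next to pad_4. The tall stop may be at either end.
- pad_4: Flat round black rubber pad, 50 mm diameter, one of four alike in a straight row 75 mm apart on a fixed aluminium rail (370 x 64 mm, top 14 mm above the bench). Origin: centre of the pad's upper face, 16 mm above the bench; y along the row, x across, z up. End pad (the -y end of the row). The tall stop may be at either end.
- tall_stop: Tall aluminium end stop: upright block 60 mm across the rail, 18 mm along it, 42 mm high (top 56 mm above the bench), fixed on the rail 59.5 mm beyond the centre of an end pad: pad_1 or pad_4, as it happens. The rail's other end has a low, thin lip, 6 mm thick, 10 mm high. Origin: centre of its underside, on the rail's top; x across the rail, y along it.
- sample_jar: Closed sample jar with a pale screw cap, 42 mm diameter, 62 mm high, standing loose among the weights; not to be moved. Origin at the centre of its underside, z up.

How it is judged:
By the outcome, as a careful person would: the job done as asked, in the order asked, and still so for the second after the job is handed in, with the robot touching nothing.
It also fails if it takes over 106 s, if anything falls off the work surface, if the arm or the gripper's body presses on something with over 40 N, if the wrist force passes 120 N, or if a joint passes its speed limit or range.

## Working session

There is one attempt and no reset: what is moved stays moved. The work goes in short steps, Python scripts to look and compute and a shell command to move; the robot and the scene stay as the last step left them, time stands still between calls to the robot, and variables do not carry over. Pictures are saved under pics/ and viewed, at most 14 in all, crops included, and the job is handed in when it is done.

```bash
ls; mkdir -p pics
python3 - <<'E'
from plant import env
import cv2
for n in("side","top"):
    cv2.imwrite(f"pics/{n}0.png",cv2.cvtColor(env.camera(n),cv2.COLOR_RGB2BGR))
    print(n,env.camera_info(n))
print(env.get_state())
E
```

```text
pics
side {'mtx': array([[440.68018532,   0.        , 322.89765026],
       [  0.        , 440.68018532, 198.42946295],
       [  0.        ,   0.        ,   1.        ]]), 'dist': array([-0.01567569,  0.        ,  0.        ,  0.        ,  0.        ]), 'view': array([[ 0.95570321, -0.29341324,  0.02323871, -0.52095425],
       [ 0.16192092,  0.59005267,  0.7909611 , -0.12970452],
       [-0.24579052, -0.75216123,  0.61142498, -1.1258982 ],
       [ 0.        ,  0.        ,  0.        ,  1.        ]])}
top {'mtx': array([[415.7969211 ,   0.        , 316.52297566],
       [  0.        , 415.7969211 , 197.67992187],
       [  0.        ,   0.        ,   1.        ]]), 'dist': array([-0.01491624,  0.        ,  0.        ,  0.        ,  0.        ]), 'view': array([[-0.00555872, -0.99995066,  0.0082322 ,  0.00488586],
       [ 0.98956947, -0.00431558,  0.14399183, -0.5471855 ],
       [-0.1439492 ,  0.00894675,  0.98954463, -1.16825104],
       [ 0.        ,  0.        ,  0.        ,  1.        ]])}
{'t': 0.1, 'joint_pos': array([ 1.17699941e+00,  2.13316544e-01, -3.49428587e-02,  1.32353298e+00,
        2.16085112e-05,  1.57081121e+00]), 'qd': array([-0.00097129, -0.00066149,  0.00397723, -0.00071153, -0.00078123,
       -0.00027313]), 'joint_torque': array([ 2.91743709e-03, -6.87242961e+01,  4.87807095e+01,  1.20887937e-02,
        1.60969553e-04,  6.10592537e-06]), 'position': array([0.1917973 , 0.46161365, 0.40428201]), 'tcp_rot': array([-3.14059659e+00, -2.15936806e-05,  2.74778084e+00]), 'contact_force': array([ 0.90889997,  0.03335582, -0.96020808]), 'ft_torque': array([-0.05926473,  0.03903008,  0.04008941]), 'grip_force': 0.0, 'opening': 0.08525263401886886}
```

View pics/side0.png

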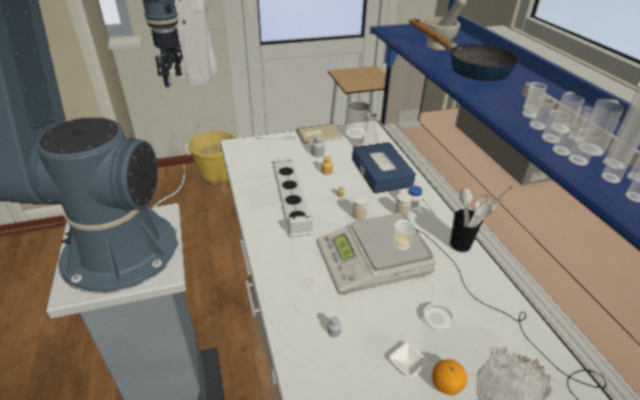

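View pics/top0.png

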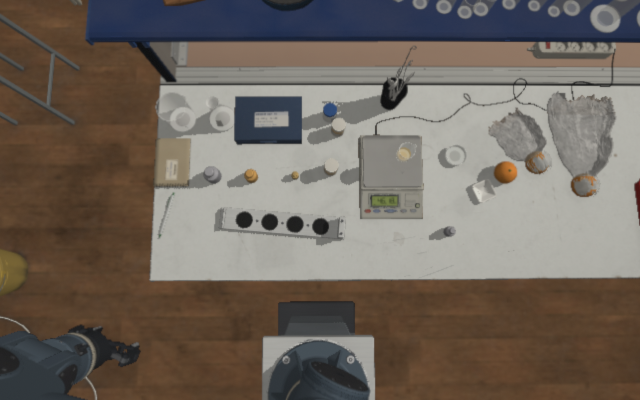

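The side view shows the steel 46 mm weight at (318,147), brass 38 at (327,166), brass 22 at (340,190), the jar at (361,207) and steel 30 at (334,325). The rail has a block near (300,225). In the top view the weights are at (212,174), (251,176), (295,175) and (449,231), the jar is at (331,166), and the pads run from (244,220) to (320,226).

```bash
cat > h.py <<'E'
from plant import env
import numpy as np, cv2
def ray(n,px):
    c=env.camera_info(n)
    u=cv2.undistortPoints(np.array([[px]],float),c["mtx"],np.array(c["dist"]))[0,0]
    V=c["view"];R=V[:3,:3];return -R.T@V[:3,3], R.T@np.array([u[0],-u[1],-1])
def onplane(n,px,z):
    o,d=ray(n,px);return o+d*(z-o[2])/d[2]
def proj(n,p):
    c=env.camera_info(n);q=c["view"][:3,:3]@np.array(p)+c["view"][:3,3]
    return cv2.projectPoints(np.array([[q[0],-q[1],-q[2]]]),np.zeros(3),np.zeros(3),c["mtx"],np.array(c["dist"]))[0][0,0]
def two(a,b):
    o1,d1=ray("top",a);o2,d2=ray("side",b)
    s=np.linalg.lstsq(np.c_[d1,-d2],o2-o1,rcond=None)[0]
    p,q=o1+s[0]*d1,o2+s[1]*d2;return (p+q)/2,np.linalg.norm(p-q)
E
python3 - <<'E'
from h import *
t=cv2.imread("pics/top0.png");s=cv2.imread("pics/side0.png")
a=cv2.resize(t[150:250,190:350],None,fx=5,fy=5,interpolation=cv2.INTER_CUBIC)
cv2.imwrite("pics/topc.png",a)
b=cv2.resize(s[120:245,265:385],None,fx=4.8,fy=4.8,interpolation=cv2.INTER_CUBIC)
cv2.imwrite("pics/sidec.png",b)
c=np.hstack([cv2.resize(t[216:246,434:464],None,fx=12,fy=12,interpolation=cv2.INTER_CUBIC),cv2.resize(s[310:340,319:349],None,fx=12,fy=12,interpolation=cv2.INTER_CUBIC)])
cv2.imwrite("pics/w30.png",c)
# pads: dark blobs
for n,im,r in(("top",t,(205,240,230,335)),("side",s,(155,225,270,315))):
    y0,y1,x0,x1=r
    m=(im[y0:y1,x0:x1].max(2)<50).astype(np.uint8)
    k,l,st,ce=cv2.connectedComponentsWithStats(m)
    for i in range(1,k):
        if st[i,4]>30:
            p=ce[i]+[x0,y0];print(n,st[i],p.round(1),onplane(n,p,.016).round(4))
E
```

```text
top [  7   8  15  14 172] [243.9 219.4] [0.487  0.2157 0.016 ]
top [ 32  10  15  15 171] [269.3 221.6] [0.4802 0.1409 0.016 ]
top [ 57  12  16  15 181] [294.6 223.8] [0.4735 0.0668 0.016 ]
top [ 83  14  16  15 185] [320.3 226.1] [ 0.4663 -0.0086  0.016 ]
side [11 14 11  5 46] [285.7 170.9] [0.4868 0.2126 0.016 ]
side [14 27 12  6 58] [289.2 184.4] [0.4802 0.1387 0.016 ]
side [17 41 13  7 68] [292.9 199.3] [0.4732 0.0642 0.016 ]
```

View pics/topc.png

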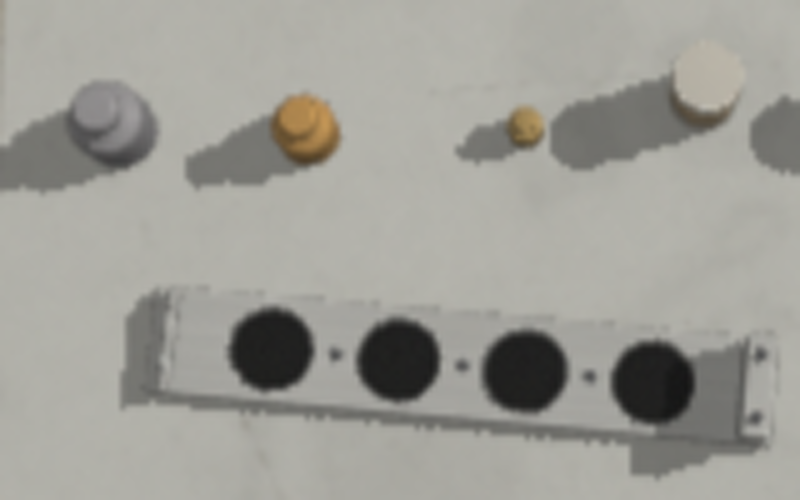

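View pics/sidec.png

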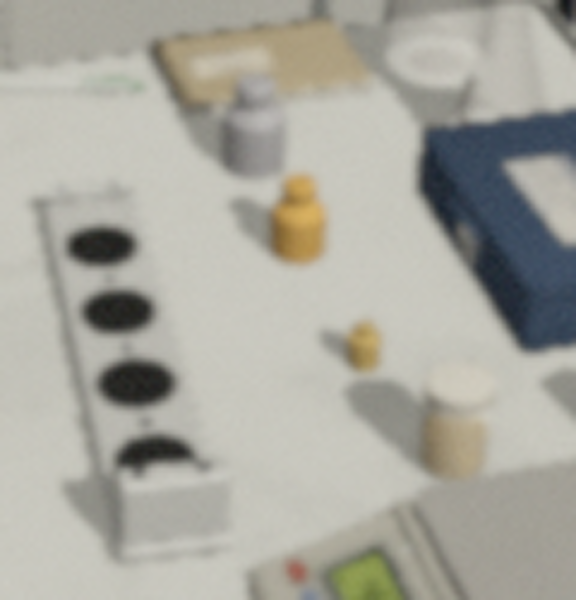

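View pics/w30.png

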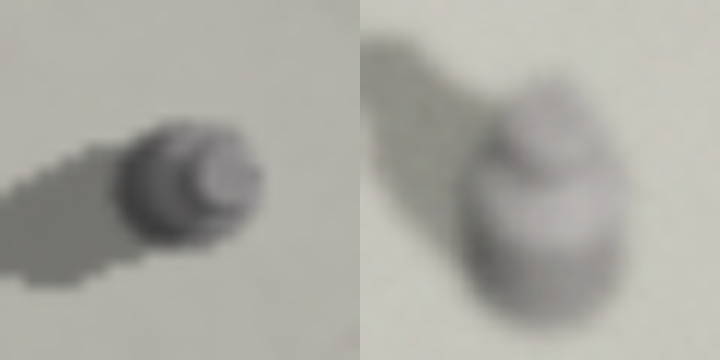

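Tall stop is at the −y end (pad_4; its block at topc (760,390)). The low lip is at the +y end. So 46→pad_4, 38→pad_3, 30→pad_2, 22→pad_1.

Run:
```python
from h import *
T=lambda x,y:(190+x/5-.4,150+y/5-.4); S=lambda x,y:(265+x/4.8-.4,120+y/4.8-.4)
D={"46":(T(96,112),S(257,84),.068,.023,.038),"38":(T(297,116),S(301,184),.056,.019,.031),"22":(T(524,124),S(367,329),.032,.011,.016),"jar":(T(707,74),S(462,382),.062,.021,.062),
"30":((434+228/12-.5,216+178/12-.5),(319+191/12-.5,310+105/12-.5),.044,.015,.024)}
t=cv2.imread("pics/top0.png");s=cv2.imread("pics/side0.png")
f=8
t8=cv2.resize(t,None,fx=f,fy=f,interpolation=cv2.INTER_CUBIC);s8=cv2.resize(s,None,fx=f,fy=f,interpolation=cv2.INTER_CUBIC)
tiles=[]
for k,(a,b,z,r,h) in D.items():
    p,e=two(a,b);pt=onplane("top",a,z);ps=onplane("side",b,z);m=(pt+ps)/2
    print(k,"tri",p.round(4),round(e,4),"top",pt.round(4)[:2],"side",ps.round(4)[:2])
    col=[]
    for n,im in(("top",t8),("side",s8)):
        q=pt if n=="top" else ps
        for zz in(0,h):
            c=np.array([(proj(n,[q[0]+r*np.cos(w),q[1]+r*np.sin(w),zz])+.5)*f for w in np.linspace(0,6.28,40)],np.int32)
            cv2.polylines(im,[c],True,(0,0,255) if zz==0 else (255,0,0),1)
        u=(proj(n,[q[0],q[1],.02])*f).astype(int);col.append(cv2.resize(im[u[1]-130:u[1]+130,u[0]-80:u[0]+80],(160,260)))
    tiles.append(np.vstack(col))
cv2.imwrite("pics/chk.png",np.hstack(tiles))
```

```text
46 tri [0.6208 0.3107 0.0641] 0.0028 top [0.6186 0.3099] side [0.6203 0.3042]
38 tri [0.6191 0.1975 0.052 ] 0.0 top [0.6183 0.1969] side [0.6171 0.1915]
22 tri [0.6204 0.0669 0.0255] 0.0024 top [0.6179 0.0669] side [0.6185 0.0587]
jar tri [ 0.6411 -0.04    0.06  ] 0.0002 top [ 0.6408 -0.0399] side [ 0.6399 -0.0424]
30 tri [ 0.45   -0.3876  0.0453] 0.0002 top [ 0.45   -0.3881] side [ 0.4505 -0.3867]
```

View pics/chk.png

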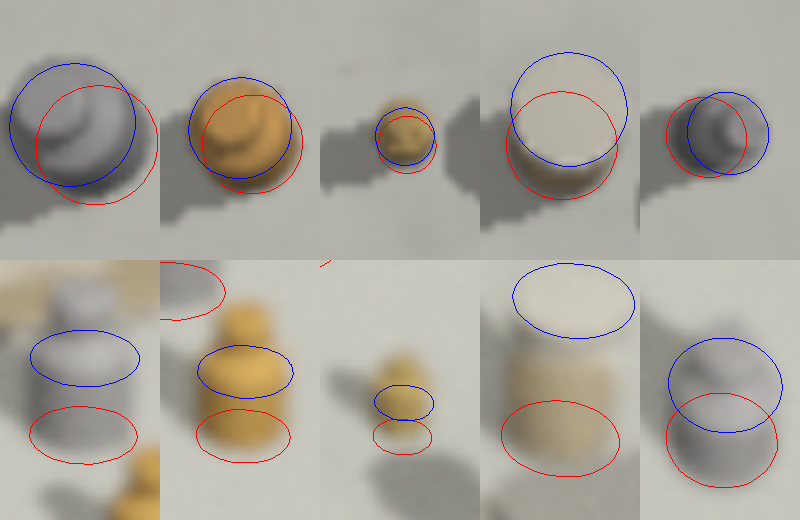

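The circles drawn at the found poses sit on the weights to about 1 mm in the top view. The side view is about 5 mm low on y, so I'll use the top positions. First I turn the tool to yaw 90°, so that tool x = world y and tool y = world x, and come down to z 0.30.

```bash
python3 -c "
from h import *
for b in((374,192),(353,160),(414,186)):print(onplane('side',b,0).round(3))
print(onplane('top',(235,143),0),onplane('top',(301,143),0))"
python3 -m creep '[[1,[0,0,0.8],[0,0,1]],[1,[0,0,0.8],[0,0,1]],[1,[0,0,0.8],[0,0,1]],[1,[0,0,0.8],[0,0,1]],[1,[0,0,0.8],[0,0,1]]]' 60
python3 -m creep '[[1,[0,0,0],[0,0,1]],[1,[0,0,0],[0,0,1]],[1,[0,0,0],[0,0,1]],[1,[0,0,0],[0,0,1]],[1,[0,0,0],[0,0,1]]]'
python3 -m creep '[[1,[0,0,0],[0,0,1]],[1,[0,0,0],[0,0,1]],[1,[0,0,0],[0,0,1]],[1,[0,0,0],[0,0,0.49]],[1,[0,0,0],[0,0,0]]]'
```

```text
[0.725 0.054 0.   ]
[0.725 0.24  0.   ]
[0.858 0.05  0.   ]
[0.7229691  0.25010527 0.        ] [ 7.22221341e-01  4.83663768e-02 -2.22044605e-16]
t: 0.6
position: [0.1918, 0.4615, 0.3037]
tcp_rot: [-3.141, 0.0, 2.308]
contact_force: [-0.7, 0.8, 0.2]
opening: 0.0859
grip_force: 0.0
t: 1.1
position: [0.1918, 0.4616, 0.3044]
tcp_rot: [-3.141, 0.001, 1.872]
contact_force: [-0.5, -0.2, 0.9]
opening: 0.085
grip_force: 0.0
t: 1.6
position: [0.1918, 0.4616, 0.3045]
tcp_rot: [-3.141, 0.001, 1.57]
contact_force: [0.2, 0.1, 0.0]
opening: 0.0852
grip_force: 0.0
```

```bash
for i in 1 2 3 4; do python3 -m creep '[[1,[-0.303,0.857,0],[0,0,0]],[1,[-0.303,0.857,0],[0,0,0]],[1,[-0.303,0.857,0],[0,0,0]],[1,[-0.303,0.857,0],[0,0,0]],[1,[-0.303,0.857,0],[0,0,0]]]'|grep posi;done
python3 -m creep '[[1,[0,0,0.8],[0,0,0]],[1,[0,0,0],[0,0,0]],[1,[0,0,0],[0,0,0]],[1,[0,0,0],[0,0,0]],[1,[0,0,0],[0,0,0]]]'
python3 - <<'E'
from h import *
t=env.camera("top");s=env.camera("side")
a=cv2.resize(t[130:230,170:290],(600,500),interpolation=2)
b=cv2.resize(s[110:190,275:355],(500,500),interpolation=2)[:,:200*2]
cv2.imwrite("pics/g1.png",cv2.cvtColor(np.hstack([cv2.resize(a,(400,333)),cv2.resize(b[:,:400],(400,333))]),4))
E
```

```text
position: [0.2997, 0.4234, 0.3046]
position: [0.4069, 0.3855, 0.3045]
position: [0.514, 0.3476, 0.3044]
position: [0.6211, 0.3097, 0.3044]
t: 4.1
position: [0.6201, 0.3105, 0.2857]
tcp_rot: [3.141, -0.001, 1.571]
contact_force: [-0.8, -0.3, -0.3]
opening: 0.0854
grip_force: 0.0
```

View pics/g1.png

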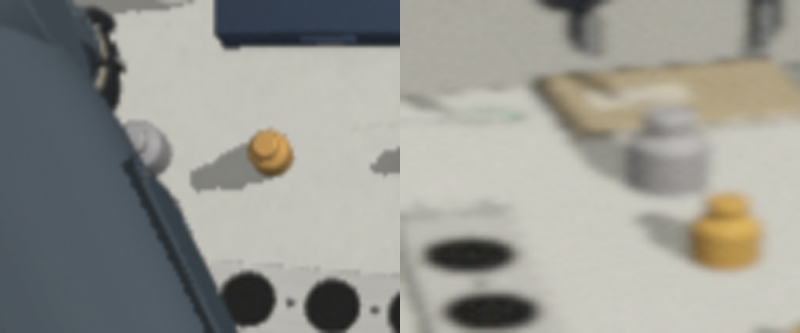

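The fingers (side view at 590 and 765) straddle the steel weight at 667. I go down and grip.

```bash
python3 -m creep '[[1,[0,0,0.85],[0,0,0]],[1,[0,0,0.85],[0,0,0]],[1,[0,0,0.85],[0,0,0]],[1,[0,0,0.85],[0,0,0]],[1,[0,0,0.8],[0,0,0]]]'
python3 -m creep '[[0,[0,0,0],[0,0,0]],[0,[0,0,0],[0,0,0]],[0,[0,0,0],[0,0,0]],[0,[0,0,0],[0,0,0]],[0,[0,0,0],[0,0,0]]]' 60
python3 -m creep '[[0,[0,0,0],[0,0,0]],[0,[0,0,0],[0,0,0]],[0,[0,0,0],[0,0,0]],[0,[0,0,-0.4],[0,0,0]],[0,[0,0,-0.4],[0,0,0]]]'
python3 -m creep '[[0,[0,0,-0.8],[0,0,0]],[0,[0,0,-0.8],[0,0,0]],[0,[0,0,-0.8],[0,0,0]],[0,[0,0,-0.8],[0,0,0]],[0,[0,0,-0.8],[0,0,0]]]'
```

```text
t: 4.7
position: [0.6202, 0.3102, 0.1791]
tcp_rot: [3.141, -0.0, 1.571]
contact_force: [-0.0, -0.3, -0.8]
opening: 0.0853
grip_force: 0.0
t: 5.2
position: [0.6207, 0.3104, 0.1816]
tcp_rot: [3.139, -0.001, 1.571]
contact_force: [-1.6, 0.2, 6.4]
opening: 0.0443
grip_force: 62.6
t: 5.7
position: [0.6202, 0.3101, 0.2007]
tcp_rot: [-3.141, 0.0, 1.571]
contact_force: [-0.1, 0.6, -5.5]
opening: 0.0442
grip_force: 62.4
t: 6.2
position: [0.6202, 0.31, 0.3016]
tcp_rot: [3.141, -0.0, 1.571]
contact_force: [-0.1, -0.5, -5.7]
opening: 0.0443
grip_force: 62.4
```

```bash
for i in 1 2 3; do python3 -m creep '[[0,[-0.852,-0.41,0],[0,0,0]],[0,[-0.852,-0.41,0],[0,0,0]],[0,[-0.852,-0.41,0],[0,0,0]],[0,[-0.852,-0.41,0],[0,0,0]],[0,[-0.852,-0.41,0],[0,0,0]]]'|grep posi;done
python3 -m creep '[[0,[0,0,0.8],[0,0,0]],[0,[0,0,0.8],[0,0,0]],[0,[0,0,0.6],[0,0,0]],[0,[0,0,0.4],[0,0,0]],[0,[0,0,0],[0,0,0]]]'
python3 - <<'E'
from h import *
t=env.camera("top");s=env.camera("side")
a=cv2.resize(t[180:260,270:370],(500,400),interpolation=2)
b=cv2.resize(s[150:240,270:330],(267,400),interpolation=2)
cv2.imwrite("pics/g2.png",cv2.cvtColor(np.hstack([a,b]),4))
E
```

```text
position: [0.5685, 0.2028, 0.3007]
position: [0.5173, 0.0963, 0.3008]
position: [0.466, -0.0101, 0.3008]
t: 8.2
position: [0.4662, -0.0093, 0.2344]
tcp_rot: [-3.14, -0.0, 1.571]
contact_force: [-0.4, 1.0, -5.6]
opening: 0.0441
grip_force: 62.7
```

View pics/g2.png

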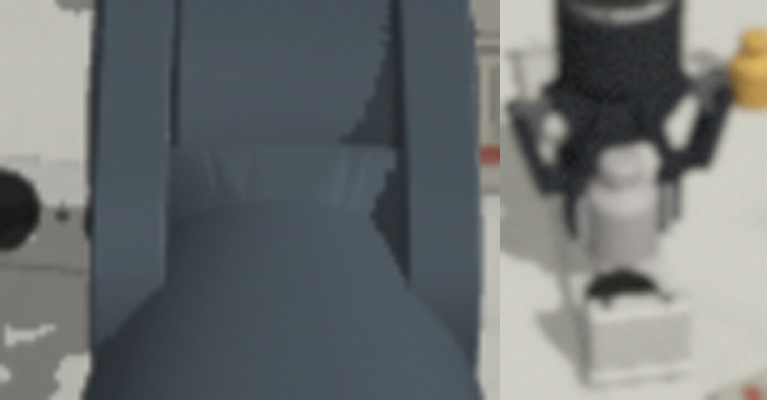

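The weight is held upright above pad_4 (side view at 620,225), and the stop is clear. I lower it.

```bash
python3 -m creep '[[0,[0,0,0.5],[0,0,0]],[0,[0,0,0.5],[0,0,0]],[0,[0,0,0.3],[0,0,0]],[0,[0,0,0.06],[0,0,0]],[0,[0,0,0],[0,0,0]]]'
```

```text
t: 8.8
position: [0.4667, -0.0093, 0.2011]
tcp_rot: [3.141, 0.0, 1.571]
contact_force: [-0.3, 0.1, -5.3]
opening: 0.0445
grip_force: 62.8
```

```bash
python3 -m creep '[[0,[0,0,0.06],[0,0,0]],[0,[0,0,0.04],[0,0,0]],[0,[0,0,0.04],[0,0,0]],[0,[0,0,0],[0,0,0]],[0,[0,0,0],[0,0,0]]]'
```

```text
t: 9.3
position: [0.4666, -0.0094, 0.1976]
tcp_rot: [3.141, 0.0, 1.571]
contact_force: [-3.4, -0.1, 5.2]
opening: 0.0443
grip_force: 63.9
```

```bash
python3 -m creep '[[0.7,[0,0,0],[0,0,0]],[0.8,[0,0,0],[0,0,0]],[1,[0,0,0],[0,0,0]],[1,[0,0,0],[0,0,0]],[1,[0,0,0],[0,0,0]]]'|grep -E "open|posi"
python3 -m creep '[[1,[0,0,-0.4],[0,0,0]],[1,[0,0,-0.8],[0,0,0]],[1,[0,0,-1],[0,0,0]],[1,[0,0,-1],[0,0,0]],[1,[0,0,-0.9],[0,0,0]]]'|grep -E "open|posi"
for i in 1 2; do python3 -m creep '[[1,[0.824,0.608,0],[0,0,0]],[1,[0.824,0.608,0],[0,0,0]],[1,[0.824,0.608,0],[0,0,0]],[1,[0.824,0.608,0],[0,0,0]],[1,[0.824,0.608,0],[0,0,0]]]'|grep posi;done
python3 - <<'E'
from h import *
t=env.camera("top");s=env.camera("side")
a=cv2.resize(t[180:260,270:370],(500,400),interpolation=2)
b=cv2.resize(s[150:240,270:330],(267,400),interpolation=2)
cv2.imwrite("pics/t3.png",cv2.cvtColor(t,4));cv2.imwrite("pics/s3.png",cv2.cvtColor(s,4))
cv2.imwrite("pics/g3.png",cv2.cvtColor(np.hstack([a,b]),4))
E
```

```text
position: [0.4665, -0.0093, 0.1972]
opening: 0.0856
position: [0.4664, -0.0093, 0.3017]
opening: 0.0854
position: [0.543, 0.0945, 0.3005]
position: [0.619, 0.1975, 0.3005]
```

View pics/g3.png

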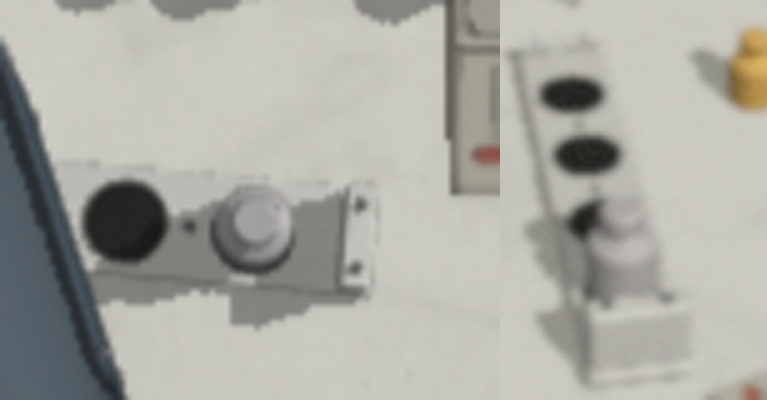

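```bash
python3 -c "
from h import *
print(onplane('top',(320.6,224.0),.084))"
python3 -m creep '[[1,[0,0,0.9],[0,0,0]],[1,[0,-0.02,0.9],[0,0,0]],[1,[0,0,0.9],[0,0,0]],[1,[0,0,0.9],[0,0,0]],[1,[0,0,0.9],[0,0,0]]]'|grep -E "force|posi"
python3 -m creep '[[1,[-0.03,0,0.56],[0,0,0]],[1,[0,0,0],[0,0,0]],[0,[0,0,0],[0,0,0]],[0,[0,0,0],[0,0,0]],[0,[0,0,0],[0,0,0]]]' 50
python3 -m creep '[[0,[0,0,0],[0,0,0]],[0,[0,0,0],[0,0,0]],[0,[0,0,0],[0,0,0]],[0,[0,0,0],[0,0,0]],[0,[0,0,0],[0,0,0]]]'
```

```text
[ 0.46697177 -0.00831939  0.084     ]
position: [0.6178, 0.1962, 0.1871]
contact_force: [0.3, 0.8, -0.0]
grip_force: 0.0
t: 12.4
position: [0.6185, 0.196, 0.1744]
tcp_rot: [3.14, -0.0, 1.571]
contact_force: [0.0, 0.0, 0.3]
opening: 0.0439
grip_force: 0.0
t: 12.9
position: [0.6183, 0.196, 0.1744]
tcp_rot: [3.14, -0.001, 1.571]
contact_force: [-1.6, -0.3, 9.0]
opening: 0.0362
grip_force: 49.8
```

```bash
python3 -m creep '[[0,[0,0,-0.4],[0,0,0]],[0,[0,0,-0.8],[0,0,0]],[0,[0,0,-1],[0,0,0]],[0,[0,0,-1],[0,0,0]],[0,[0,0,-0.8],[0,0,0]]]'|grep -E "force|posi"
for i in 1 2; do python3 -m creep '[[0,[-0.521,-0.58,0],[0,0,0]],[0,[-0.521,-0.58,0],[0,0,0]],[0,[-0.521,-0.58,0],[0,0,0]],[0,[-0.521,-0.58,0],[0,0,0]],[0,[-0.521,-0.58,0],[0,0,0]]]'|grep posi;done
python3 -m creep '[[0,[0,0,0.8],[0,0,0]],[0,[0,0,0.8],[0,0,0]],[0,[0,0,0.8],[0,0,0]],[0,[0,0,0.4],[0,0,0]],[0,[0,0,0],[0,0,0]]]'
```

```text
position: [0.618, 0.1959, 0.2753]
contact_force: [0.1, 0.3, -4.3]
grip_force: 51.0
position: [0.5448, 0.1302, 0.2738]
position: [0.4723, 0.0652, 0.2738]
t: 14.9
position: [0.4726, 0.0656, 0.2026]
tcp_rot: [-3.14, 0.0, 1.571]
contact_force: [0.2, -1.1, -2.6]
opening: 0.0359
grip_force: 51.1
```

Lower 12 mm, with a slight x trim of +0.8 mm.

```bash
python3 -m creep '[[0,[0,0.03,0.2],[0,0,0]],[0,[0,0,0.14],[0,0,0]],[0,[0,0,0.06],[0,0,0]],[0,[0,0,0.04],[0,0,0]],[0,[0,0,0],[0,0,0]]]'
```

```text
t: 15.4
position: [0.4738, 0.0657, 0.1923]
tcp_rot: [3.141, 0.0, 1.571]
contact_force: [0.6, -0.2, -3.9]
opening: 0.0361
grip_force: 51.2
```

```bash
python3 -m creep '[[0,[0,0,0.05],[0,0,0]],[0,[0,0,0.04],[0,0,0]],[0,[0,0,0],[0,0,0]],[0,[0,0,0],[0,0,0]],[0,[0,0,0],[0,0,0]]]'
```

```text
t: 15.9
position: [0.4738, 0.0657, 0.1904]
tcp_rot: [3.141, -0.0, 1.571]
contact_force: [-3.2, -0.1, 6.2]
opening: 0.0366
grip_force: 52.2
```

```bash
python3 -m creep '[[0.6,[0,0,0],[0,0,0]],[0.8,[0,0,0],[0,0,0]],[1,[0,0,0],[0,0,0]],[1,[0,0,0],[0,0,0]],[1,[0,0,0],[0,0,0]]]'|grep -E "open|posi"
python3 -m creep '[[1,[0,0,-0.4],[0,0,0]],[1,[0,0,-0.8],[0,0,0]],[1,[0,0,-1],[0,0,0]],[1,[0,0,-1],[0,0,0]],[1,[0,0,-0.9],[0,0,0]]]'|grep -E "open|posi"
for i in 1 2; do python3 -m creep '[[1,[0,0.583,0],[0,0,0]],[1,[0,0.583,0],[0,0,0]],[1,[0,0.583,0],[0,0,0]],[1,[0,0.583,0],[0,0,0]],[1,[0,0.583,0],[0,0,0]]]'|grep posi;done
python3 -m creep '[[1,[0,0,0.8],[0,0,0]],[1,[0,0,0.8],[0,0,0]],[1,[0,0,0.8],[0,0,0]],[1,[0,0,0.8],[0,0,0]],[1,[0,0,0],[0,0,0]]]'|grep -E "force|posi"
python3 - <<'E'
from h import *
t=env.camera("top");s=env.camera("side")
cv2.imwrite("pics/t4.png",cv2.cvtColor(t,4));cv2.imwrite("pics/s4.png",cv2.cvtColor(s,4))
a=cv2.resize(t[160:250,200:350],(500,300),interpolation=2)
b=cv2.resize(s[140:230,270:370],(500,450),interpolation=2)
cv2.imwrite("pics/g4.png",cv2.cvtColor(np.hstack([cv2.resize(t[160:250,220:350],(433,300),interpolation=2),cv2.resize(b,(333,300))]),4))
E
```

```text
position: [0.4738, 0.0657, 0.19]
opening: 0.0854
position: [0.4737, 0.0656, 0.2944]
opening: 0.0856
position: [0.5471, 0.0656, 0.2932]
position: [0.62, 0.0656, 0.2932]
position: [0.6185, 0.0655, 0.2107]
contact_force: [-1.1, -0.0, 0.3]
grip_force: 0.0
```

View pics/g4.png

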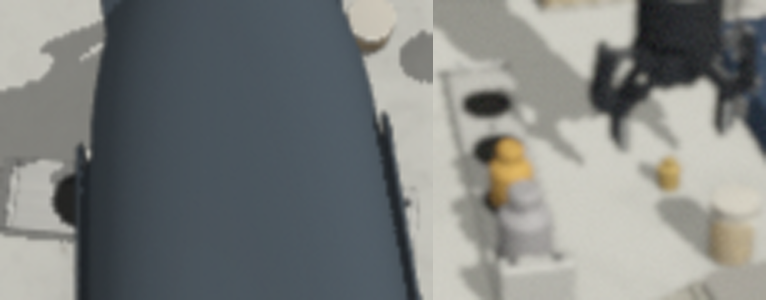

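```bash
python3 -m creep '[[1,[0.03,0.03,0.5],[0,0,0]],[1,[0,0,0.5],[0,0,0]],[1,[0,0,0.46],[0,0,0]],[0.5,[0,0,0],[0,0,0]],[0.5,[0,0,0],[0,0,0]]]' 30
python3 -m creep '[[0,[0,0,0],[0,0,0]],[0,[0,0,0],[0,0,0]],[0,[0,0,0],[0,0,0]],[0,[0,0,0],[0,0,0]],[0,[0,0,0],[0,0,0]]]'
```

```text
t: 19.0
position: [0.6201, 0.0663, 0.1756]
tcp_rot: [-3.141, 0.0, 1.571]
contact_force: [0.8, -0.4, -1.0]
opening: 0.0593
grip_force: 0.0
t: 19.5
position: [0.6204, 0.0664, 0.1765]
tcp_rot: [3.141, -0.0, 1.571]
contact_force: [-1.7, 0.4, 6.3]
opening: 0.0204
grip_force: 29.5
```

```bash
python3 -m creep '[[0,[0,0,-0.4],[0,0,0]],[0,[0,0,-0.8],[0,0,0]],[0,[0,0,-1],[0,0,0]],[0,[0,0,-1],[0,0,0]],[0,[0,0,-0.8],[0,0,0]]]'|grep -E "force|posi|open"
for i in 1 2; do python3 -m creep '[[0,[0.593,-0.533,0],[0,0,0]],[0,[0.593,-0.533,0],[0,0,0]],[0,[0.593,-0.533,0],[0,0,0]],[0,[0.593,-0.533,0],[0,0,0]],[0,[0.593,-0.533,0],[0,0,0]]]'|grep posi;done
python3 -m creep '[[0,[0,0,0.8],[0,0,0]],[0,[0,0,0.8],[0,0,0]],[0,[0,0,0.8],[0,0,0]],[0,[0,0,0.4],[0,0,0]],[0,[0,0,0],[0,0,0]]]'
```

```text
position: [0.6203, 0.0663, 0.2781]
contact_force: [0.5, -0.0, -1.0]
opening: 0.0203
grip_force: 29.6
position: [0.553, 0.141, 0.2766]
position: [0.4864, 0.2152, 0.2766]
t: 21.5
position: [0.4866, 0.2145, 0.2053]
tcp_rot: [-3.14, 0.001, 1.571]
contact_force: [-0.1, 0.2, -0.8]
opening: 0.0209
grip_force: 29.6
```

```bash
python3 -m creep '[[0,[0,0,0.2],[0,0,0]],[0,[0,0,0.12],[0,0,0]],[0,[0,0,0.06],[0,0,0]],[0,[0,0,0.04],[0,0,0]],[0,[0,0,0],[0,0,0]]]'|grep -E "contact|posi"
python3 -m creep '[[0,[0,0,0.05],[0,0,0]],[0,[0,0,0.03],[0,0,0]],[0,[0,0,0],[0,0,0]],[0,[0,0,0],[0,0,0]],[0,[0,0,0],[0,0,0]]]'|grep -E "contact|posi"
```

```text
position: [0.4871, 0.2147, 0.1956]
contact_force: [-0.8, 0.3, -0.5]
position: [0.487, 0.2147, 0.1935]
contact_force: [0.1, 0.7, -0.6]
```

```bash
python3 -m creep '[[0,[0,0,0.04],[0,0,0]],[0,[0,0,0.04],[0,0,0]],[0,[0,0,0],[0,0,0]],[0,[0,0,0],[0,0,0]],[0,[0,0,0],[0,0,0]]]'|grep -E "contact|posi"
```

```text
position: [0.4871, 0.2147, 0.1924]
contact_force: [-6.6, -2.7, 18.2]
```

```bash
python3 -m creep '[[0,[0,0,-0.025],[0,0,0]],[0,[0,0,0],[0,0,0]],[0.5,[0,0,0],[0,0,0]],[0.7,[0,0,0],[0,0,0]],[0.8,[0,0,0],[0,0,0]]]'|grep -E "open|posi|contact"
python3 -m creep '[[1,[0,0,0],[0,0,0]],[1,[0,0,-0.4],[0,0,0]],[1,[0,0,-1],[0,0,0]],[1,[0,0,-1],[0,0,0]],[1,[0,0,-1],[0,0,0]]]'|grep -E "open|posi"
python3 -m creep '[[1,[-0.964,-0.06,-1],[0,0,0]],[1,[-0.964,-0.06,0],[0,0,0]],[1,[-0.964,-0.06,0],[0,0,0]],[1,[-0.964,-0.06,0],[0,0,0]],[1,[-0.964,-0.06,0],[0,0,0]]]'|grep posi
for i in 1 2 3 4; do python3 -m creep '[[1,[-0.964,-0.06,0],[0,0,0]],[1,[-0.964,-0.06,0],[0,0,0]],[1,[-0.964,-0.06,0],[0,0,0]],[1,[-0.964,-0.06,0],[0,0,0]],[1,[-0.964,-0.06,0],[0,0,0]]]'|grep posi;done
python3 -m creep '[[1,[0,0,1],[0,0,0]],[1,[0,0,1],[0,0,0]],[1,[0,0,1],[0,0,0]],[1,[0,0,0.6],[0,0,0]],[1,[0,0,0],[0,0,0]]]'|grep -E "force|posi"
python3 - <<'E'
from h import *
t=env.camera("top");s=env.camera("side")
cv2.imwrite("pics/t5.png",cv2.cvtColor(t,4));cv2.imwrite("pics/s5.png",cv2.cvtColor(s,4))
cv2.imwrite("pics/g5.png",cv2.cvtColor(np.hstack([cv2.resize(t[190:250,220:350],(520,240),interpolation=2),cv2.resize(s[270:350,280:370],(270,240),interpolation=2)]),4))
E
```

```text
position: [0.487, 0.2146, 0.1919]
contact_force: [-0.5, 0.7, -0.9]
opening: 0.0627
position: [0.4869, 0.2146, 0.2788]
opening: 0.0857
position: [0.4793, 0.0932, 0.3029]
position: [0.4718, -0.0273, 0.3029]
position: [0.4643, -0.1478, 0.3029]
position: [0.4567, -0.2683, 0.3029]
position: [0.4492, -0.3888, 0.3029]
position: [0.4488, -0.3873, 0.2107]
contact_force: [0.3, 0.1, -0.9]
grip_force: 0.0
```

View pics/g5.png

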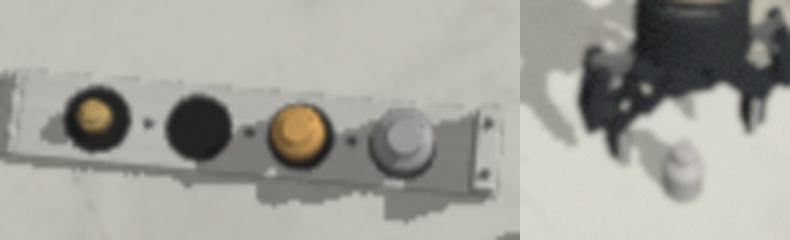

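The three placed weights sit centred on their pads (95,116), (300,132) and (403,140). The gripper straddles the 30 mm weight at (683,172).

```bash
python3 -m creep '[[1,[-0.02,0.05,0.5],[0,0,0]],[1,[0,0,0.5],[0,0,0]],[1,[0,0,0.46],[0,0,0]],[0.6,[0,0,0],[0,0,0]],[0.6,[0,0,0],[0,0,0]]]' 40
python3 -m creep '[[0,[0,0,0],[0,0,0]],[0,[0,0,0],[0,0,0]],[0,[0,0,0],[0,0,0]],[0,[0,0,0],[0,0,0]],[0,[0,0,0],[0,0,0]]]'
```

```text
t: 27.6
position: [0.4505, -0.3882, 0.1752]
tcp_rot: [-3.141, -0.001, 1.571]
contact_force: [0.0, 0.4, 0.3]
opening: 0.0588
grip_force: 0.0
t: 28.1
position: [0.4508, -0.3885, 0.1762]
tcp_rot: [3.141, 0.001, 1.571]
contact_force: [-1.9, 1.4, 6.1]
opening: 0.0284
grip_force: 39.9
```

```bash
python3 -m creep '[[0,[0,0,-0.4],[0,0,0]],[0,[0,0,-0.9],[0,0,0]],[0,[0,0,-1],[0,0,0]],[0,[0,0,-1],[0,0,0]],[0,[0,0,-1],[0,0,0]]]'|grep -E "force|posi|open"
python3 -m creep '[[0,[0.845,0.047,-0.6],[0,0,0]],[0,[0.845,0.047,0],[0,0,0]],[0,[0.845,0.047,0],[0,0,0]],[0,[0.845,0.047,0],[0,0,0]],[0,[0.845,0.047,0],[0,0,0]]]'|grep posi
for i in 1 2 3 4; do python3 -m creep '[[0,[0.845,0.047,0],[0,0,0]],[0,[0.845,0.047,0],[0,0,0]],[0,[0.845,0.047,0],[0,0,0]],[0,[0.845,0.047,0],[0,0,0]],[0,[0.845,0.047,0],[0,0,0]]]'|grep posi;done
python3 -m creep '[[0,[0,0,1],[0,0,0]],[0,[0,0,1],[0,0,0]],[0,[0,0,1],[0,0,0]],[0,[0,0,0.6],[0,0,0]],[0,[0,0,0],[0,0,0]]]'
```

```text
position: [0.4505, -0.3882, 0.2847]
contact_force: [0.7, -1.0, -2.5]
opening: 0.0283
grip_force: 39.9
position: [0.4564, -0.2818, 0.2988]
position: [0.4623, -0.1762, 0.2987]
position: [0.4682, -0.0706, 0.2987]
position: [0.4741, 0.035, 0.2987]
position: [0.48, 0.1406, 0.2987]
t: 31.6
position: [0.4793, 0.1395, 0.2068]
tcp_rot: [-3.139, 0.001, 1.571]
contact_force: [0.6, 0.1, -1.8]
opening: 0.0289
grip_force: 39.9
```

```bash
python3 -m creep '[[0,[0.02,0.02,0.2],[0,0,0]],[0,[0,0,0.14],[0,0,0]],[0,[0,0,0.08],[0,0,0]],[0,[0,0,0.04],[0,0,0]],[0,[0,0,0],[0,0,0]]]'|grep -E "contact|posi"
python3 -m creep '[[0,[0,0,0.04],[0,0,0]],[0,[0,0,0.03],[0,0,0]],[0,[0,0,0],[0,0,0]],[0,[0,0,0],[0,0,0]],[0,[0,0,0],[0,0,0]]]'|grep -E "contact|posi"
```

```text
position: [0.4807, 0.1403, 0.1968]
contact_force: [-0.7, 0.0, -2.2]
position: [0.4807, 0.1403, 0.1949]
contact_force: [-0.5, 0.1, -1.5]
```

```bash
python3 -m creep '[[0,[0,0,0.04],[0,0,0]],[0,[0,0,0.03],[0,0,0]],[0,[0,0,0],[0,0,0]],[0,[0,0,0],[0,0,0]],[0,[0,0,0],[0,0,0]]]'|grep -E "contact|posi"
python3 -m creep '[[0,[0,0,0.025],[0,0,0]],[0,[0,0,0],[0,0,0]],[0,[0,0,0],[0,0,0]],[0,[0,0,0],[0,0,0]],[0,[0,0,0],[0,0,0]]]'|grep -E "contact|posi"
```

```text
position: [0.4807, 0.1403, 0.1931]
contact_force: [0.3, 0.3, -2.0]
position: [0.4806, 0.1403, 0.1925]
contact_force: [-0.6, -0.3, -2.1]
```

```bash
python3 -m creep '[[0,[0,0,0.02],[0,0,0]],[0,[0,0,0],[0,0,0]],[0.5,[0,0,0],[0,0,0]],[0.7,[0,0,0],[0,0,0]],[0.8,[0,0,0],[0,0,0]]]'|grep -E "open|posi|contact"
python3 -m creep '[[1,[0,0,0],[0,0,0]],[1,[0,0,-0.4],[0,0,0]],[1,[0,0,-1],[0,0,0]],[1,[0,0,-1],[0,0,0]],[1,[0,0,-1],[0,0,0]]]'|grep -E "open|posi"
for i in 1 2 3; do python3 -m creep '[[1,[1,0,0],[0,0,0]],[1,[1,0,0],[0,0,0]],[1,[1,0,0],[0,0,0]],[1,[1,0,0],[0,0,0]],[1,[1,0,0],[0,0,0]]]'|grep posi;done
python3 - <<'E'
from h import *
t=env.camera("top");s=env.camera("side")
cv2.imwrite("pics/t6.png",cv2.cvtColor(t,4))
cv2.imwrite("pics/g6.png",cv2.cvtColor(np.hstack([cv2.resize(t[155:245,220:350],(520,360),interpolation=2),cv2.resize(s[145:235,270:340],(280,360),interpolation=2)]),4))
E
```

```text
position: [0.4807, 0.1403, 0.192]
contact_force: [0.7, 0.3, -0.2]
opening: 0.0681
position: [0.4805, 0.1402, 0.2787]
opening: 0.0854
position: [0.4806, 0.2663, 0.2778]
position: [0.4805, 0.3913, 0.2777]
position: [0.4805, 0.5162, 0.2778]
```

View pics/g6.png

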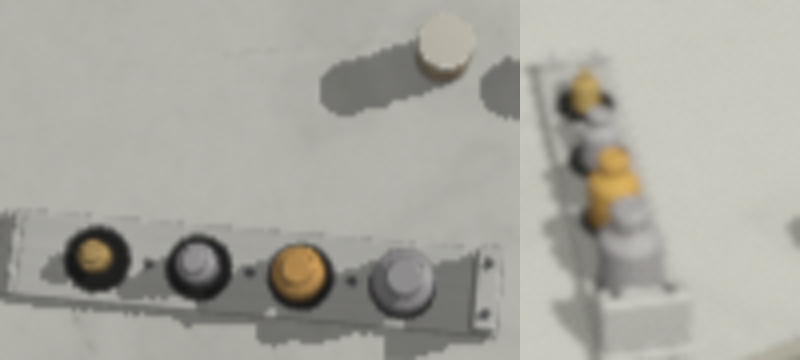

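All four stand upright on the pads in order, at (95,255), (198,265), (299,272) and (403,280), and the jar is untouched at (445,45). One quick check of the centring before handing in.

Run:
```python
from h import *
P=dict(zip("22 30 38 46".split(),[((95,250),.046,(.487,.2157)),((199,259),.06,(.4802,.1409)),((299,266),.072,(.4735,.0668)),((404,275),.084,(.4663,-.0086))]))
for k,((u,v),z,p) in P.items(): print(k,((onplane("top",(220+u/4-.4,155+v/4-.4),z)[:2]-p)*1000).round(1),"mm")
```

```text
22 [ 3.9 -3.4] mm
30 [ 2.6 -4.6] mm
38 [ 2.9 -1.8] mm
46 [2.5 0.3] mm
```

Run:
```python
from h import *
t=cv2.imread("pics/t6.png");f=12
pads=[(.487,.2157),(.4802,.1409),(.4735,.0668),(.4663,-.0086)]
R=[(.011,.016,.032),(.015,.024,.044),(.019,.031,.056),(.023,.038,.068)]
K=[.007,.0095,.012,.014]
big=cv2.resize(t,None,fx=f,fy=f,interpolation=cv2.INTER_CUBIC);raw=big.copy();A=[];B=[]
for p,(r,h,H),kr in zip(pads,R,K):
    for rr,zz,col in((.025,.016,(0,255,0)),(r,.016+h,(255,0,0)),(kr,.016+H,(0,0,255))):
        c=np.array([(proj("top",[p[0]+rr*np.cos(w),p[1]+rr*np.sin(w),zz])+.5)*f for w in np.linspace(0,6.28,40)],np.int32)
        cv2.polylines(big,[c],True,col,1)
    u=(proj("top",[*p,.03])*f).astype(int);sl=np.s_[u[1]-130:u[1]+130,u[0]-100:u[0]+100]
    A.append(big[sl]);B.append(raw[sl])
cv2.imwrite("pics/f.png",np.vstack([np.hstack(A),np.hstack(B)]))
```

```text
(no output)
```

View pics/f.png

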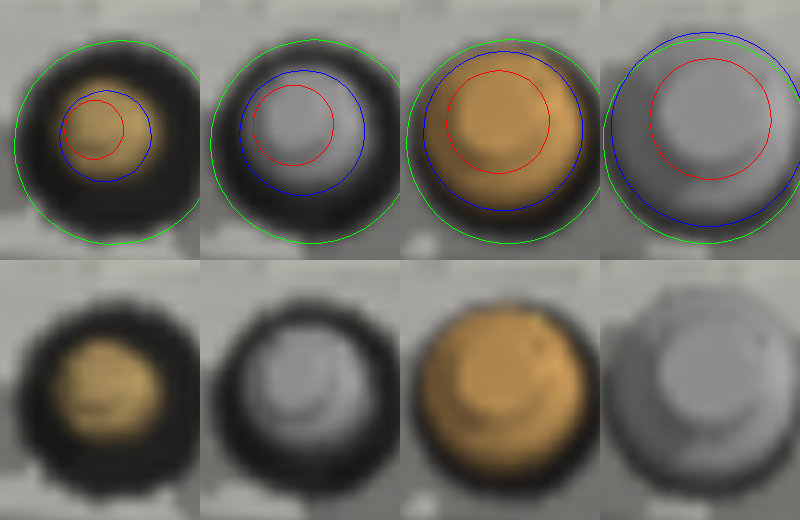

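The body outlines match the drawn rings to about 1 mm on all four pads, so the weights are centred.

```bash
python3 -c "
from plant import env
print(env.sign_off())"
```

```text
the job is handed in; nothing more can be done
None
```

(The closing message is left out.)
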